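Label a filled take-away tub with a two-stage trigger

TASK

Slide the filled ice-cream tub along the counter into the V-shaped cradle of the labelling machine until it rests against both faces, without lifting or tipping it, and leave it there. Then press the trigger button down to its halfway stop and hold it there for a good second; only then press it fully down, where it stays latched, and let go. Do not disturb the lid stack, the shake cup or the cone bin.

Things in the scene. Friction and masses are not known exactly. Their poses are not given: they have to be found in the camera images.
- tub_mid (a point): Centre (half-way up, 45 mm above the counter) of the loose tub to be labelled: an upright round white tub, body 86 mm in diameter, with a grey lid 91 mm in diameter from 76 mm up to its flat top at 90 mm; about 0.35 kg. Too wide to grasp; it slides on the counter when pushed low at its side (about 1 to 5 N). It starts 115 to 170 mm in front of the cradle point, up to 40 mm off the cradle's axis.
- labeller: Labelling machine, fixed. Axes as the cradle point's, which lies 91 mm in -x from this origin (at counter height). Steel body 140 mm (x) by 200 mm (y), 100 mm high, front face 61 mm beyond the cradle point; label roll on top up to 180 mm. The V's white faces, 45 degrees either side of x, 5 to 60 mm above the counter, run from 10 mm (102 mm apart) to 52 mm beyond the cradle point.
- cradle (a point): Fixed point on the labelling machine where tub_mid lies when the tub touches both faces of the V cradle; 45 mm above the counter, which runs under the cradle without a step. Its +x axis is the level direction in which the tub goes in (open mouth to V's apex), y is level across the mouth, z is up. Nothing stands on the mouth side.
- dial (a point): Centre of the round dial with one black needle, 72 mm in diameter, on top of the machine, face up, 110 mm above the counter.
- needle (a joint): Angle of the dial's needle (rad), geared to the button's first stage: 0 with the button up, 1.2 (clockwise from above) with it at or past the halfway stop.
- button_top (a point): Middle of the top face of the black round trigger button, 40 mm in diameter, that stands vertically in the middle of a grey square pod (90 by 90 mm, 50 mm high, fixed to the counter). The point moves with the button; untouched it is 76 mm above the counter. The button goes straight down: 8 mm to the halfway stop, then 6 mm more to the bottom.
- stage_one (a joint): First stage of the button (m): 0 untouched, 0.008 at the halfway stop. Light spring: 1.5 N to start, 3.5 N at the halfway stop. It springs back when let go, also after the second stage has latched (the button top then rests 6 mm lower than at the start).
- stage_two (a joint): Second stage of the button (m): 0 until the halfway stop is overcome, 0.006 fully down. At the halfway stop the button stays put until about 14 N is exceeded; then it gives way with about the same force down to its bottom. It is a one-way latch: however far it has been pressed, it stays there when let go, and cannot be taken back.
- lid_stack_mid (a point): Bystander: centre of a loose stack of grey lids, 91 mm in diameter, 50 mm high, its centre 25 mm above the counter. It and the pod stand to the left of the machine, either one nearer the robot.
- shake_cup_mid (a point): Bystander: centre of a loose empty steel cup, 80 mm in diameter, 120 mm high, its centre 60 mm above the counter.
- cone_bin: Bystander: clear open bin, 140 by 150 mm, 110 mm high, with wafer cones standing out of it up to about 130 mm; fixed. Its origin is the centre of its underside.
Things that resemble listed ones, but are neither listed nor needed, are in the scene too. What is shaped like the part that bears button_top but red or yellow is not meant.

How it is judged (in metres and radians):
On the way, in this order (a step that is already met when the one before it is completed fails the run):
1. the tub stands home in the cradle, within 6 mm (horizontal distance between tub_mid and cradle below 0.006 m and contact force between tub and the arm below 0.1 N and contact force between tub and the fingers below 0.1 N), for 0.2 s.
2. the button is held at its halfway stop, the second stage not yet pressed (value of joint stage_one above 0.0065 m and value of joint stage_two below 0.0025 m), for 0.8 s.
3. the button is pressed fully down (value of joint stage_one above 0.0065 m and value of joint stage_two above 0.0048 m), for 0.1 s.
At the end, for the whole second after the job is handed in: The tub stands upright and still in the cradle, its centre within 6 mm of the cradle point; the button's second stage is latched down (at least 4.8 of its 6 mm) and it is let go, its first stage up again (within 1.5 mm); the lid stack and the shake cup are within 15 mm of where they began (horizontal distance between tub_mid and cradle below 0.006 m and angle between tub_mid's own z axis and vertical below 0.1 rad and linear speed of tub below 0.01 m/s and value of joint stage_one below 0.0015 m and value of joint stage_two above 0.0048 m and distance of each of lid_stack_mid, shake_cup_mid from where it was at the start of the episode below 0.015 m); the robot touches nothing.
It fails at once if the button is pressed past its halfway stop while the tub is not in the cradle (value of joint stage_two above 0.003 m and horizontal distance between tub_mid and cradle above 0.009 m).
It fails at once if the tub is lifted off the counter or tipped (height (world z) of tub_mid above 0.065 m or angle between tub_mid's own z axis and vertical above 0.35 rad).
It fails at once if the lid stack or the shake cup is pushed away or tipped (distance of any of lid_stack_mid, shake_cup_mid from where it was at the start of the episode above 0.02 m or angle between shake_cup_mid's own z axis and vertical above 0.4 rad).
It fails at once if the cone bin is struck (contact force between cone_bin and the arm above 5 N or contact force between cone_bin and the fingers above 5 N).
It also fails if it takes over 58 s, if anything falls off the work surface, if the arm or the gripper's body presses on something with over 40 N, if the wrist force passes 120 N, or if a joint passes its speed limit or range.

ROBOT

A 6-joint arm with a two-finger parallel gripper is mounted at the origin on the work surface. World frame = base frame: x ahead of the robot, y to its left, z up, the work surface at z = 0. Lengths are in m, angles in degrees, forces in N, time in s.
With the tool pointing down it reaches from about 0.375 to 0.9 m from the base axis. Payload 3.1 kg.
Tool frame: the origin (TCP) lies on the front face of the gripper's body, between the roots of the fingers; the fingertips stand 70 mm ahead of it and the grasp point (between the pads) lies 51 mm ahead of it; z points along the fingers, y is the direction in which the jaws open and shut (so a half turn about z gives the same grasp; the last joint's range is limited). The gripper opens to 87 mm and grips with 3 to 60 N. Pads are 19 mm wide; open, the fingers measure 117 mm over their backs; the gripper's body (75 mm by 190 mm) begins 51 mm behind the grasp point.
Start: joints at [-81.446, 30.224, 82.088, -0, 67.689, -10.227], TCP at [0.201, -0.592, 0.292] pointing down, gripper open.
Joint ranges: [-176.69, 176.69], [-43.24, 126.21], [12.49, 139.97], [-82, 262], [0, 151.66], [-163.58, 163.58]. Speed limits (degrees/s): [159.86, 159.86, 180, 180, 180, 180].

INTERFACE

Orientations are given as a 3x3 rotation matrix whose columns are the frame's x, y, z axes.
In Python, from rig import state, read_camera, camera_model, hand_in gives the robot as it stands.
- The arm moves only by the tool apply_moves, never from a script. Its argument "motion" is a list of rows, each an object of numbers: "fingers": the gripper's target within -1 to 1 (fully open at 1, half-way at 0, shut at -1); "tx", "ty", "tz": the shift along the tool's x, y, z in mm; "wx", "wy", "wz": the turn, a rotation vector about the tool's x, y, z in degrees. In form: [{"fingers": .., "tx": .., "ty": .., "tz": .., "wx": .., "wy": .., "wz": ..}, ...]. A call has 1 to 10 rows; each row is the pose to reach, as a shift and turn from the pose commanded when the call began, along the tool's axes at that moment; what a row does not reach only later rows make up. A row lasts 1/12 s, in which the tool goes at most 41.7 mm and 7.16 degrees, less where a joint would pass 70% of its speed; a pose out of reach is approached as far as the arm can. A call with a gripper value outside its range is refused whole. The fingers move at their own pace and stop on an object; "grip_force" is the grip in N (left out, the last holds). Time passes only in rows, so rows that repeat a pose let the fingers close. It gives the time, the measured TCP pose, the force and the opening at its end, in the units of the state.
- state(): the state, without advancing time (a new reading comes with each control period).
- read_camera(name): name is "scene" or "top" or "wrist"; returns (picture, depth): 420x560x3 uint8, red, green, blue; 420x560 float32, m along the optical axis (not along the pixel's ray), 0 where there is no reading.
- camera_model(name): a dict with "camera_matrix" (3x3 intrinsics, pixels), "cam_to_world" (4x4, takes a point from camera to world coordinates). Camera axes: x right, y up, looking along -z (the intrinsics and any distortion apply to the point x, -y, -z); pixel columns grow to the right and rows downward; lengths in m; the calibration is good to about 2 mm. A picture is of the moment at which its call begins: read the wrist's pose just before it. camera_model takes no time and is no camera call; for the wrist camera it gives the pose at the moment of the call.
- hand_in(): hands the job in, once; it reports no verdict.
The state is a dict: "time": time; "joints": joint angles; "joint_velocities": joint speeds; "tau": joint torques, N m; "eef_pos": TCP position; "tcp_rot": TCP orientation; "wrist_force": force on the tool from outside, world axes, zero at the start; "moment": the same for the moment, N m; "finger_gap": opening from 0.0 (shut) to 1.0 (fully open).
Only numpy, scipy, OpenCV 4.12 (cv2) and the standard library are available. Lean on these libraries where they do the work, as an engineer would, in place of code of your own. Each camera call takes 0.05 s, during which the arm holds its last target. There are 200 camera calls.

## Working session

There is one attempt and no reset: what is moved stays moved. The work goes in short steps, Python scripts to look and compute and a tool call to move; the robot and the scene stay as the last step left them, time stands still between calls to the robot, and variables do not carry over. Pictures are saved under pics/ and viewed, about 8 in all and at most 12, crops included, and the job is handed in when it is done.

Besides the shell and the picture viewer there is one more tool, called after ">>>" as a command line: name --argument value ..., lists and objects as JSON in quotes. apply_moves: Moves the arm, as the interface text tells. Its arguments: {"type":"object","properties":{"motion":{"type":"array"},"grip_force":{"type":"number"}},"required":["motion"]}

```bash
mkdir -p pics; ls; cat > h.py <<'E'
import numpy as np, cv2
from rig import state, read_camera, camera_model, hand_in
def grab(n):
    m=camera_model(n); p,d=read_camera(n); return p,d,m
def world(m,d):
    K=np.array(m["camera_matrix"]);T=np.array(m["cam_to_world"])
    v,u=np.mgrid[:d.shape[0],:d.shape[1]]
    x=(u-K[0,2])/K[0,0]*d; y=(v-K[1,2])/K[1,1]*d
    P=np.stack([x,-y,-d],-1)@T[:3,:3].T+T[:3,3]
    P[d<=0]=np.nan
    return P
def save(n,p): cv2.imwrite("pics/"+n+".png",p[:,:,::-1])
E
python3 - <<'E'
from h import *
s=state();print(s["time"],s["eef_pos"],s["tcp_rot"],s["wrist_force"])
for n in("scene","top"):
    p,d,m=grab(n);save(n,p);np.savez(n,p=p,d=d,K=m["camera_matrix"],T=m["cam_to_world"]);print(n,m,(d>0).mean())
a=cv2.imread("pics/scene.png");b=cv2.imread("pics/top.png")
E
```

```text
pics
0.0 [ 0.20114724 -0.59113207  0.29128724] [[ 9.46777016e-01  3.21890029e-01 -3.01555041e-04]
 [ 3.21889929e-01 -9.46774745e-01  2.11082919e-03]
 [ 3.93950172e-04 -2.09555209e-03 -9.99997727e-01]] [ 0.21002518 -0.3663713  -0.38248509]
scene {'camera_matrix': array([[494.36320946,   0.        , 278.3707527 ],
       [  0.        , 494.36320946, 215.30554292],
       [  0.        ,   0.        ,   1.        ]]), 'cam_to_world': array([[ 0.61085527, -0.46220965,  0.64282041,  1.44688802],
       [ 0.79172886,  0.35187722, -0.49934741, -0.69259802],
       [ 0.00460933,  0.81396847,  0.58089077,  0.92555727],
       [ 0.        ,  0.        ,  0.        ,  1.        ]])} 0.9934438775510204
top {'camera_matrix': array([[529.96244338,   0.        , 286.69807998],
       [  0.        , 529.96244338, 211.74808558],
       [  0.        ,   0.        ,   1.        ]]), 'cam_to_world': array([[-7.89481747e-03,  9.93205375e-01, -1.16106655e-01,
         3.72833846e-01],
       [-9.99967222e-01, -8.04995468e-03, -8.67302236e-04,
         1.80899554e-02],
       [-1.79606255e-03,  1.16096002e-01,  9.93236373e-01,
         1.54636137e+00],
       [ 0.00000000e+00,  0.00000000e+00,  0.00000000e+00,
         1.00000000e+00]])} 0.9958248299319727
```

View pics/scene.png

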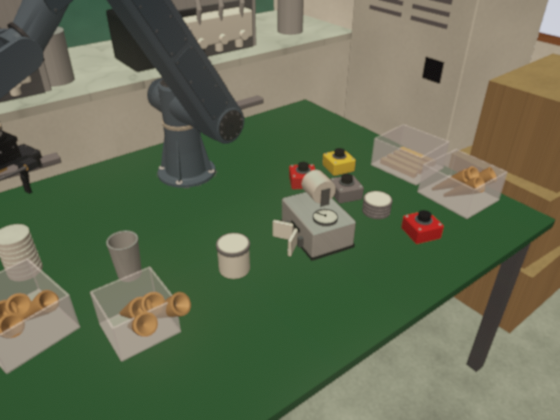

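View pics/top.png

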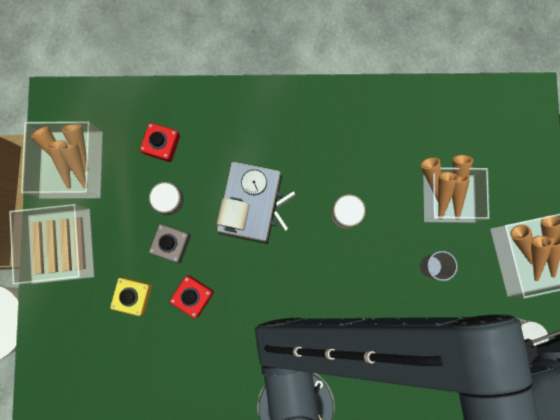

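The scene view shows the labeller (318,220), tub (234,256), grey pod (346,187), lids (377,203) and cup (125,255). In the top view the tub is at (348,210), the V at (283,210) opening right, the grey pod's button at (168,243), the lids at (165,198) and the cup at (440,266).

```bash
cat > m.py <<'E'
from h import *
z=np.load("top.npz");p,d=z["p"],z["d"];m=dict(camera_matrix=z["K"],cam_to_world=z["T"]);P=world(m,d)
def onplane(uv,h):
    K,T=z["K"],z["T"];uv=np.atleast_2d(uv).astype(float)
    r=np.stack([(uv[:,0]-K[0,2])/K[0,0],-(uv[:,1]-K[1,2])/K[1,1],-np.ones(len(uv))],-1)@T[:3,:3].T
    o=T[:3,3];return (o+r*((h-o[2])/r[:,2])[:,None])[:,:2]
for u,v in[(348,210),(165,198),(168,243),(265,215),(440,266),(300,250),(284,198)]:print((u,v),P[v,u].round(4))
Z=P[...,2]
def comp(name,box,lo,hi,h,extra=None):
    u0,v0,u1,v1=box;k=np.zeros(d.shape,np.uint8);s=np.s_[v0:v1,u0:u1]
    k[s]=((Z>lo)&(Z<hi))[s]
    if extra is not None:k&=extra.astype(np.uint8)
    c=max(cv2.findContours(k,0,cv2.CHAIN_APPROX_NONE)[0],key=cv2.contourArea)[:,0]
    w=onplane(c,h);(cx,cy),r=cv2.minEnclosingCircle(w.astype(np.float32)*1000)
    R=cv2.minAreaRect(w.astype(np.float32)*1000)
    print(name,len(c),"area-c",np.round(w.mean(0),4),"circ",round(cx,1),round(cy,1),round(r,1),"rect",np.round(R[0],1),np.round(R[1],1),round(R[2],1),"medz",np.nanmedian(Z[k>0]).round(4));return k
hsv=cv2.cvtColor(p,cv2.COLOR_RGB2HSV);ng=~((hsv[...,0]>45)&(hsv[...,0]<75)&(hsv[...,1]>100))
comp("tub",(320,180,380,240),.075,.11,.09,ng)
comp("lids",(140,175,192,222),.035,.07,.05,ng)
comp("pod",(140,215,200,270),.035,.062,.05,ng)
comp("btn",(140,215,200,270),.066,.09,.076)
comp("btn-dark",(155,230,182,256),.03,.1,.076,hsv[...,2]<60)
comp("cup",(415,240,465,290),.1,.14,.12)
comp("body",(210,150,285,250),.085,.108,.1,ng)
comp("V",(270,180,305,240),.045,.075,.06,ng&(p.min(2)>140))
comp("bin",(410,140,495,230),.09,.14,.11)
comp("dial",(235,165,270,200),.09,.13,.11,p.min(2)>200)
# V white contour points
k=((p.min(2)>150)&(Z>.03)&(Z<.08));k[:, :270]=0;k[:,310:]=0;k[:180]=0;k[240:]=0
n,l,st,ce=cv2.connectedComponentsWithStats(k.astype(np.uint8))
for i in range(1,n):
    if st[i,4]>10:
        v,u=np.where(l==i);w=onplane(np.stack([u,v],1),.06).astype(np.float32)
        q=cv2.minAreaRect(w*1000);print("Vf",st[i,4],np.round(q[0],1),np.round(q[1],1),round(q[2],1),cv2.boxPoints(q).round(0).tolist())
a=p[150:275,120:400];cv2.imwrite("pics/crop.png",cv2.resize(a,None,fx=2.8,fy=2.8,interpolation=cv2.INTER_CUBIC)[:,:,::-1])
E
python3 m.py
```

```text
(348, 210) [ 0.5465 -0.1503  0.0903]
(165, 198) [0.5899 0.366  0.0512]
(168, 243) [0.46   0.3492 0.0772]
(265, 215) [0.5333 0.079  0.1006]
(440, 266) [ 0.3915 -0.4237  0.0014]
(300, 250) [ 0.4409 -0.0183  0.0036]
(284, 198) [0.5869 0.0268 0.0527]
tub 90 area-c [ 0.5467 -0.1517] circ 546.8 -151.6 45.7 rect [ 546.7 -151.7] [87.8 89. ] 44.2 medz 0.0902
lids 90 area-c [0.5923 0.3678] circ 593.1 367.4 46.8 rect [592.4 368.4] [92.6 88.1] 45.2 medz 0.0492
pod 114 area-c [0.4621 0.3548] circ 462.0 355.1 60.0 rect [462.4 354.4] [92.1 89.6] 70.5 medz 0.0494
btn 39 area-c [0.4632 0.3557] circ 463.3 355.2 20.1 rect [463.6 355.8] [37.8 38.8] 45.4 medz 0.0751
btn-dark 41 area-c [0.4614 0.354 ] circ 461.5 353.7 21.3 rect [460.8 354.4] [39.8 40.7] 45.2 medz 0.0745
cup 85 area-c [ 0.392  -0.3933] circ 392.8 -392.9 41.5 rect [ 391.7 -392.6] [80.3 77.6] 87.8 medz 0.1169
body 300 area-c [0.5629 0.1282] circ 574.6 124.2 118.7 rect [574.3 125.4] [139.7 199.3] 78.0 medz 0.0998
V 37 area-c [0.5857 0.0245] circ 583.0 22.5 29.6 rect [585.9  24.4] [ 8.7 59.1] 33.5 medz 0.0587
bin 284 area-c [ 0.6134 -0.4442] circ 596.1 -440.3 117.2 rect [ 607.3 -441.9] [181.6 174.9] 89.5 medz 0.1054
dial 81 area-c [0.6246 0.1093] circ 625.0 109.8 30.4 rect [627.  108.4] [59.4 53.5] 70.9 medz 0.1083
Vf 62 [586.1  23.5] [ 7.9 57.5] 33.5 [[567.0, 45.0], [599.0, -3.0], [605.0, 2.0], [574.0, 50.0]]
Vf 63 [522.4  37.8] [58.9  7.8] 33.1 [[496.0, 25.0], [500.0, 18.0], [549.0, 51.0], [545.0, 57.0]]
```

View pics/crop.png

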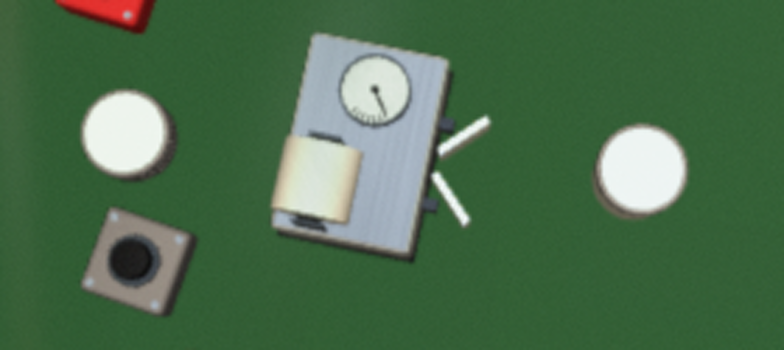

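The measurements agree with the sizes given: body 139.7×199.3 mm, and the V gives the same axis at 78.3°. Next I work out the push poses.

```bash
cat > go.py <<'E'
import sys
from h import *
from scipy.spatial.transform import Rotation as R
# go.py x y z heading  (mm,deg): tool x along heading, tool z down
x,y,z,hd=map(float,sys.argv[1:5]);s=state();A=np.array(s["tcp_rot"]);c,n=np.cos(np.radians(hd)),np.sin(np.radians(hd))
B=np.array([[c,n,0],[n,-c,0],[0,0,-1]]);p=np.array(s["eef_pos"])*1000
print("at",p.round(1),"t",(A.T@(np.array([x,y,z])-p)).round(1),"w",np.degrees(R.from_matrix(A.T@B).as_rotvec()).round(2),"F",np.round(s["wrist_force"],2),s["time"])
E
python3 go.py 532 -222 290 78.3
```

```text
at [ 201.2 -591.2  291.4] t [ 432.1 -243.     2. ] w [ -0.09  -0.07 -59.52] F [ 0.48 -0.08  0.62] 0.1
```

>>> apply_moves --motion '[{"fingers": 0, "tx": 432, "ty": -243, "tz": 0, "wx": 0, "wy": 0, "wz": -59.5}, {"fingers": 0, "tx": 432, "ty": -243, "tz": 0, "wx": 0, "wy": 0, "wz": -59.5}, {"fingers": 0, "tx": 432, "ty": -243, "tz": 0, "wx": 0, "wy": 0, "wz": -59.5}, {"fingers": 0, "tx": 432, "ty": -243, "tz": 0, "wx": 0, "wy": 0, "wz": -59.5}, {"fingers": 0, "tx": 432, "ty": -243, "tz": 0, "wx": 0, "wy": 0, "wz": -59.5}, {"fingers": 0, "tx": 432, "ty": -243, "tz": 0, "wx": 0, "wy": 0, "wz": -59.5}, {"fingers": 0, "tx": 432, "ty": -243, "tz": 0, "wx": 0, "wy": 0, "wz": -59.5}, {"fingers": 0, "tx": 432, "ty": -243, "tz": 0, "wx": 0, "wy": 0, "wz": -59.5}, {"fingers": 0, "tx": 432, "ty": -243, "tz": 0, "wx": 0, "wy": 0, "wz": -59.5}, {"fingers": 0, "tx": 432, "ty": -243, "tz": 0, "wx": 0, "wy": 0, "wz": -59.5}]'

```text
time: 0.93
eef_pos: [0.4801, -0.2795, 0.292]
tcp_rot: [[0.202, 0.979, -0.001], [0.979, -0.202, 0.0], [0.0, -0.001, -1.0]]
wrist_force: [-0.3, 0.2, 0.2]
finger_gap: 0.507
```

>>> apply_moves --motion '[{"fingers": 0}, {"fingers": 0}]'

```text
invalid input
```

```bash
python3 go.py 532 -222 100 78.3; python3 -c "
from h import *
print(state()['finger_gap'])"
```

```text
at [ 480.1 -279.5  292. ] t [ 66.7  39.3 192. ] w [-0.04 -0.02  0.06] F [-0.29  0.24  0.19] 0.9333
0.5070151457855493
```

>>> apply_moves --motion '[{"fingers": 0, "tx": 66, "ty": 39, "tz": 0, "wx": 0, "wy": 0, "wz": 0}, {"fingers": 0, "tx": 66, "ty": 39, "tz": 0, "wx": 0, "wy": 0, "wz": 0}, {"fingers": 0, "tx": 66, "ty": 39, "tz": 190, "wx": 0, "wy": 0, "wz": 0}, {"fingers": 0, "tx": 66, "ty": 39, "tz": 190, "wx": 0, "wy": 0, "wz": 0}, {"fingers": 0, "tx": 66, "ty": 39, "tz": 190, "wx": 0, "wy": 0, "wz": 0}, {"fingers": 0, "tx": 66, "ty": 39, "tz": 190, "wx": 0, "wy": 0, "wz": 0}, {"fingers": 0, "tx": 66, "ty": 39, "tz": 190, "wx": 0, "wy": 0, "wz": 0}, {"fingers": 0, "tx": 66, "ty": 39, "tz": 190, "wx": 0, "wy": 0, "wz": 0}]'

```text
time: 1.6
eef_pos: [0.5277, -0.2225, 0.0967]
tcp_rot: [[0.203, 0.979, -0.01], [0.979, -0.203, 0.007], [0.005, -0.011, -1.0]]
wrist_force: [-0.0, 0.6, 0.1]
finger_gap: 0.498
```

```bash
python3 go.py 532 -222 100 78.3; python3 - <<'E'
from h import *
p,d,m=grab("scene");save("s2",p[150:350,150:430].repeat(2,0).repeat(2,1))
E
```

```text
at [ 527.7 -222.5   96.7] t [ 1.4  4.1 -3.4] w [-0.65 -0.26 -0.01] F [-0.04  0.59  0.15] 1.6
```

View pics/s2.png

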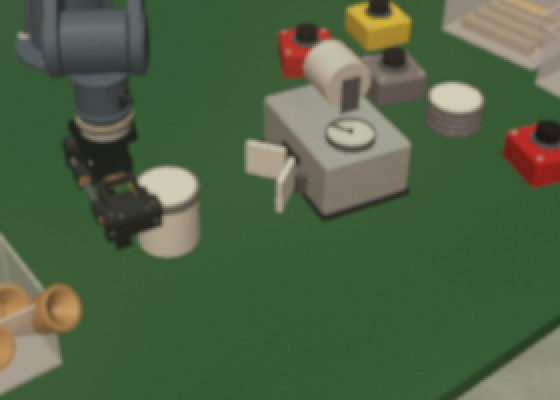

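The image shows the gripper standing just behind the tub, and nothing has been disturbed. I start the push slowly.

>>> apply_moves --motion '[{"fingers": 0, "tx": 2, "ty": 8, "tz": -4, "wx": -0.6, "wy": -0.3, "wz": 0}, {"fingers": 0, "tx": 8, "ty": 8, "tz": -4, "wx": -0.6, "wy": -0.3, "wz": 0}, {"fingers": 0, "tx": 14, "ty": 7, "tz": -4, "wx": -0.6, "wy": -0.3, "wz": 0}, {"fingers": 0, "tx": 20, "ty": 5, "tz": -4, "wx": -0.6, "wy": -0.3, "wz": 0}, {"fingers": 0, "tx": 26, "ty": 4, "tz": -4, "wx": -0.6, "wy": -0.3, "wz": 0}, {"fingers": 0, "tx": 32, "ty": 2, "tz": -4, "wx": -0.6, "wy": -0.3, "wz": 0}, {"fingers": 0, "tx": 38, "ty": 1, "tz": -4, "wx": -0.6, "wy": -0.3, "wz": 0}, {"fingers": 0, "tx": 44, "ty": -1, "tz": -4, "wx": -0.6, "wy": -0.3, "wz": 0}, {"fingers": 0, "tx": 50, "ty": -3, "tz": -4, "wx": -0.6, "wy": -0.3, "wz": 0}]'

```text
time: 2.4
eef_pos: [0.5391, -0.1754, 0.1069]
tcp_rot: [[0.204, 0.979, 0.012], [0.979, -0.204, -0.009], [-0.006, 0.014, -1.0]]
wrist_force: [0.6, -2.9, 1.9]
finger_gap: 0.494
```

```bash
cat > tub.py <<'E'
from h import *
# tub lid centre (grey-white, z .08-.1) from top and scene; lid not hidden
C=np.array([547.5,-2.8]);ax=np.array([.2028,.9792])
for n in("top","scene"):
    p,d,m=grab(n);P=world(m,d);Z=P[...,2]
    k=((Z>.08)&(Z<.1)&(P[...,0]>.45)&(P[...,0]<.65)&(P[...,1]>-.25)&(P[...,1]<.05)&(p.min(2)>110)).astype(np.uint8)
    c=cv2.findContours(k,0,cv2.CHAIN_APPROX_NONE)[0]
    if not c: print(n,"none");continue
    c=max(c,key=cv2.contourArea)[:,0];K,T=np.array(m["camera_matrix"]),np.array(m["cam_to_world"])
    r=np.stack([(c[:,0]-K[0,2])/K[0,0],-(c[:,1]-K[1,2])/K[1,1],-np.ones(len(c))],-1)@T[:3,:3].T
    w=(T[:3,3]+r*((.09-T[2,3])/r[:,2])[:,None])[:,:2]*1000
    (x,y),R=cv2.minEnclosingCircle(w.astype(np.float32));e=np.array([x,y])-C
    print(n,len(c),round(x,1),round(y,1),"r",round(R,1),"along",round(e@ax,1),"lat",round(e@[-ax[1],ax[0]],1))
    save(f"tub_{n}_{state()['time']:.1f}",p)
E
python3 tub.py; python3 go.py 530 -88 100 78.3;
```

```text
top 49 572.9 -114.8 r 29.3 along -104.5 lat -47.5
scene 50 551.9 -112.6 r 39.8 along -106.6 lat -26.5
at [ 538.3 -174.   106.4] t [ 82.6 -25.6   5.7] w [ 0.62  0.27 -0.  ] F [ 0.77 -1.16  0.42] 2.5
```

>>> apply_moves --motion '[{"fingers": 0, "tx": 8, "ty": -3, "tz": 5, "wx": 0.6, "wy": 0.3, "wz": 0}, {"fingers": 0, "tx": 16, "ty": -5, "tz": 5, "wx": 0.6, "wy": 0.3, "wz": 0}, {"fingers": 0, "tx": 24, "ty": -8, "tz": 5, "wx": 0.6, "wy": 0.3, "wz": 0}, {"fingers": 0, "tx": 32, "ty": -10, "tz": 5, "wx": 0.6, "wy": 0.3, "wz": 0}, {"fingers": 0, "tx": 40, "ty": -13, "tz": 5, "wx": 0.6, "wy": 0.3, "wz": 0}, {"fingers": 0, "tx": 48, "ty": -15, "tz": 5, "wx": 0.6, "wy": 0.3, "wz": 0}, {"fingers": 0, "tx": 56, "ty": -17, "tz": 5, "wx": 0.6, "wy": 0.3, "wz": 0}, {"fingers": 0, "tx": 64, "ty": -20, "tz": 5, "wx": 0.6, "wy": 0.3, "wz": 0}, {"fingers": 0, "tx": 72, "ty": -22, "tz": 5, "wx": 0.6, "wy": 0.3, "wz": 0}, {"fingers": 0, "tx": 80, "ty": -25, "tz": 5, "wx": 0.6, "wy": 0.3, "wz": 0}]'

```text
time: 3.33
eef_pos: [0.5301, -0.091, 0.1007]
tcp_rot: [[0.203, 0.979, 0.001], [0.979, -0.203, -0.0], [-0.0, 0.001, -1.0]]
wrist_force: [1.2, -2.8, 2.3]
finger_gap: 0.496
```

```bash
python3 tub.py; python3 go.py 538 -48.4 100 78.3;
```

```text
top 50 558.8 -25.9 r 28.7 along -20.4 lat -15.8
scene 48 542.2 -22.5 r 39.7 along -20.4 lat 1.2
at [528.9 -89.7 100.3] t [42.2  0.5  0.4] w [-0.14 -0.07  0.06] F [ 0.53  0.5  -0.42] 3.4333
```

>>> apply_moves --motion '[{"fingers": 0, "tx": 5, "ty": 0, "tz": 0, "wx": 0, "wy": 0, "wz": 0}, {"fingers": 0, "tx": 10, "ty": 0, "tz": 0, "wx": 0, "wy": 0, "wz": 0}, {"fingers": 0, "tx": 15, "ty": 0, "tz": 0, "wx": 0, "wy": 0, "wz": 0}, {"fingers": 0, "tx": 19, "ty": 0, "tz": 0, "wx": 0, "wy": 0, "wz": 0}, {"fingers": 0, "tx": 23, "ty": 0, "tz": 0, "wx": 0, "wy": 0, "wz": 0}, {"fingers": 0, "tx": 27, "ty": 0, "tz": 0, "wx": 0, "wy": 0, "wz": 0}, {"fingers": 0, "tx": 30, "ty": 0, "tz": 0, "wx": 0, "wy": 0, "wz": 0}, {"fingers": 0, "tx": 33, "ty": 0, "tz": 0, "wx": 0, "wy": 0, "wz": 0}, {"fingers": 0, "tx": 36, "ty": 0, "tz": 0, "wx": 0, "wy": 0, "wz": 0}]'

```text
time: 4.18
eef_pos: [0.5373, -0.0562, 0.1006]
tcp_rot: [[0.203, 0.979, -0.0], [0.979, -0.203, -0.0], [-0.0, -0.0, -1.0]]
wrist_force: [-0.4, -2.6, 1.4]
finger_gap: 0.502
```

```bash
python3 tub.py; python3 go.py 538 -48.4 100 78.3;
```

```text
top 48 561.9 15.5 r 31.2 along 20.8 lat -10.4
scene 44 549.4 11.9 r 37.9 along 14.8 lat 1.1
at [537.2 -55.9 100.5] t [ 7.5 -0.8  0.5] w [-0.01 -0.02 -0.  ] F [ 0.86 -1.42 -1.29] 4.2833
```

Not yet at the faces. I continue in 2 mm steps.

>>> apply_moves --motion '[{"fingers": 0, "tx": 2, "ty": 0, "tz": 0, "wx": 0, "wy": 0, "wz": 0}, {"fingers": 0, "tx": 4, "ty": 0, "tz": 0, "wx": 0, "wy": 0, "wz": 0}, {"fingers": 0, "tx": 6, "ty": 0, "tz": 0, "wx": 0, "wy": 0, "wz": 0}]'

```text
time: 4.53
eef_pos: [0.5385, -0.0506, 0.1006]
tcp_rot: [[0.203, 0.979, 0.0], [0.979, -0.203, -0.0], [-0.0, 0.0, -1.0]]
wrist_force: [-0.3, -2.8, -0.3]
finger_gap: 0.501
```

>>> apply_moves --motion '[{"fingers": 0, "tx": 1, "ty": 0, "tz": 0, "wx": 0, "wy": 0, "wz": 0}, {"fingers": 0, "tx": 2, "ty": 0, "tz": 0, "wx": 0, "wy": 0, "wz": 0}]'

```text
time: 4.7
eef_pos: [0.5384, -0.0491, 0.1006]
tcp_rot: [[0.202, 0.979, -0.001], [0.979, -0.202, -0.001], [-0.001, -0.001, -1.0]]
wrist_force: [-3.0, -6.4, 1.8]
finger_gap: 0.505
```

```bash
python3 go.py 538 -48.4 100 78.3;
```

```text
at [538.4 -49.1 100.6] t [ 0.6 -0.6  0.6] w [-0.05  0.06  0.03] F [-2.99 -6.43  1.78] 4.7
```

>>> apply_moves --motion '[{"fingers": 0, "tx": 1, "ty": 0, "tz": 0, "wx": 0, "wy": 0, "wz": 0}, {"fingers": 0, "tx": 1.5, "ty": 0, "tz": 0, "wx": 0, "wy": 0, "wz": 0}]'

```text
time: 4.87
eef_pos: [0.5383, -0.0484, 0.1007]
tcp_rot: [[0.202, 0.979, -0.002], [0.979, -0.202, -0.002], [-0.002, -0.002, -1.0]]
wrist_force: [-5.1, -10.8, 3.1]
finger_gap: 0.504
```

>>> apply_moves --motion '[{"fingers": 0, "tx": -3, "ty": 0, "tz": 0, "wx": 0, "wy": 0, "wz": 0}, {"fingers": 0, "tx": -15, "ty": 0, "tz": 0, "wx": 0, "wy": 0, "wz": 0}, {"fingers": 0, "tx": -45, "ty": 0, "tz": 0, "wx": 0, "wy": 0, "wz": 0}, {"fingers": 0, "tx": -80, "ty": 0, "tz": 0, "wx": 0, "wy": 0, "wz": 0}, {"fingers": 0, "tx": -100, "ty": 0, "tz": 0, "wx": 0, "wy": 0, "wz": 0}, {"fingers": -1, "tx": -110, "ty": 0, "tz": -40, "wx": 0, "wy": 0, "wz": 0}, {"fingers": -1, "tx": -110, "ty": 0, "tz": -80, "wx": 0, "wy": 0, "wz": 0}, {"fingers": -1, "tx": -110, "ty": 0, "tz": -120, "wx": 0, "wy": 0, "wz": 0}, {"fingers": -1, "tx": -110, "ty": 0, "tz": -160, "wx": 0, "wy": 0, "wz": 0}, {"fingers": -1, "tx": -110, "ty": 0, "tz": -200, "wx": 0, "wy": 0, "wz": 0}]'

```text
time: 5.7
eef_pos: [0.5163, -0.155, 0.3022]
tcp_rot: [[0.204, 0.979, -0.0], [0.979, -0.204, 0.001], [0.001, -0.0, -1.0]]
wrist_force: [1.1, -0.4, -0.7]
finger_gap: 0.205
```

```bash
sed -i 's/<.05)&(p/<.06)\&(p/' tub.py; python3 tub.py; python3 go.py 400 100 300 78.3; ls pics; python3 - <<'E'
import cv2,glob
f=sorted(glob.glob("pics/tub_top*"))[-1];a=cv2.imread(f);cv2.imwrite("pics/home.png",cv2.resize(a[150:290,130:400],None,fx=2.8,fy=2.8,interpolation=2))
E
```

```text
top 90 548.0 -2.2 r 45.0 along 0.7 lat -0.4
scene 69 550.4 -0.8 r 43.8 along 2.5 lat -2.4
at [ 520.  -156.6  307.4] t [ 226.9 -169.7    4.1] w [ 0.86  0.2  -0.03] F [ 0.59 -0.72  0.78] 5.8
crop.png
s2.png
scene.png
top.png
tub_scene_2.5.png
tub_scene_3.4.png
tub_scene_4.3.png
tub_scene_5.8.png
tub_top_2.5.png
tub_top_3.4.png
tub_top_4.2.png
tub_top_5.8.png
```

View pics/home.png

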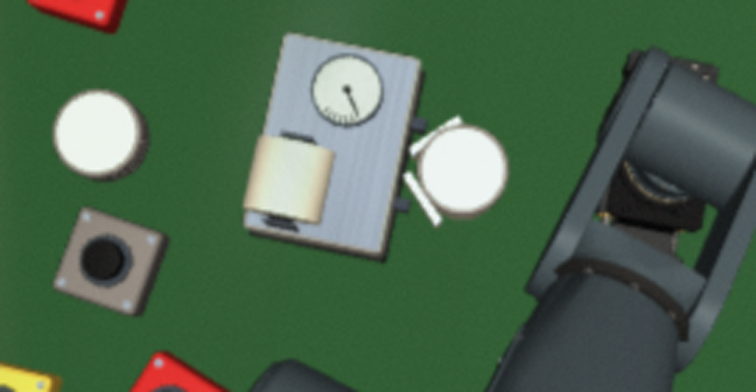

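The tub is home: the top view at (463,170) shows it against both faces, 0.8 mm from the cradle estimate. I move to above the grey pod's black button.

```bash
python3 go.py 462.5 354.8 305 78.3
```

```text
at [ 520.  -156.6  307.4] t [ 489.1 -160.2   -1.7] w [ 0.86  0.2  -0.03] F [ 0.59 -0.72  0.78] 5.8
```

>>> apply_moves --motion '[{"fingers": -1, "tx": 489, "ty": -160, "tz": 0, "wx": 0, "wy": 0, "wz": 0}, {"fingers": -1, "tx": 489, "ty": -160, "tz": 0, "wx": 0, "wy": 0, "wz": 0}, {"fingers": -1, "tx": 489, "ty": -160, "tz": 0, "wx": 0, "wy": 0, "wz": 0}, {"fingers": -1, "tx": 489, "ty": -160, "tz": 0, "wx": 0, "wy": 0, "wz": 0}, {"fingers": -1, "tx": 489, "ty": -160, "tz": 0, "wx": 0, "wy": 0, "wz": 0}, {"fingers": -1, "tx": 489, "ty": -160, "tz": 0, "wx": 0, "wy": 0, "wz": 0}, {"fingers": -1, "tx": 489, "ty": -160, "tz": 0, "wx": 0, "wy": 0, "wz": 0}, {"fingers": -1, "tx": 489, "ty": -160, "tz": 0, "wx": 0, "wy": 0, "wz": 0}, {"fingers": -1, "tx": 489, "ty": -160, "tz": 0, "wx": 0, "wy": 0, "wz": 0}, {"fingers": -1, "tx": 489, "ty": -160, "tz": 0, "wx": 0, "wy": 0, "wz": 0}]'

```text
time: 6.63
eef_pos: [0.4694, 0.261, 0.2998]
tcp_rot: [[0.203, 0.979, -0.001], [0.979, -0.203, 0.0], [0.0, -0.001, -1.0]]
wrist_force: [-0.1, 0.3, 0.0]
finger_gap: 0.005
```

```bash
python3 go.py 462.5 354.8 200 78.3
```

```text
at [469.4 261.  299.8] t [ 90.4 -25.6  99.8] w [-0.08 -0.   -0.02] F [-0.08  0.27  0.05] 6.6333
```

>>> apply_moves --motion '[{"fingers": -1, "tx": 30, "ty": -9, "tz": 0, "wx": 0, "wy": 0, "wz": 0}, {"fingers": -1, "tx": 60, "ty": -17, "tz": 0, "wx": 0, "wy": 0, "wz": 0}, {"fingers": -1, "tx": 90, "ty": -25, "tz": 0, "wx": 0, "wy": 0, "wz": 0}, {"fingers": -1, "tx": 90, "ty": -25, "tz": 40, "wx": 0, "wy": 0, "wz": 0}, {"fingers": -1, "tx": 90, "ty": -25, "tz": 80, "wx": 0, "wy": 0, "wz": 0}, {"fingers": -1, "tx": 90, "ty": -25, "tz": 105, "wx": 0, "wy": 0, "wz": 0}, {"fingers": -1, "tx": 90, "ty": -25, "tz": 115, "wx": 0, "wy": 0, "wz": 0}, {"fingers": -1, "tx": 90, "ty": -25, "tz": 120, "wx": 0, "wy": 0, "wz": 0}, {"fingers": -1, "tx": 90, "ty": -25, "tz": 120, "wx": 0, "wy": 0, "wz": 0}, {"fingers": -1, "tx": 90, "ty": -25, "tz": 120, "wx": 0, "wy": 0, "wz": 0}]'

```text
time: 7.47
eef_pos: [0.4652, 0.3526, 0.1816]
tcp_rot: [[0.204, 0.979, 0.002], [0.979, -0.204, 0.001], [0.002, 0.002, -1.0]]
wrist_force: [0.6, -0.3, 0.1]
finger_gap: 0.006
```

```bash
python3 - <<'E'
from h import *
s,d,m=grab("scene");save("pre",cv2.resize(s[130:260,260:450],None,fx=3,fy=3,interpolation=2))
E
python3 go.py 462.5 354.8 150 78.3
```

```text
at [465.4 352.7 182.2] t [ 1.4 -3.4 32.2] w [ 0.16 -0.13 -0.04] F [ 0.42 -0.33  0.31] 7.5167
```

View pics/pre.png

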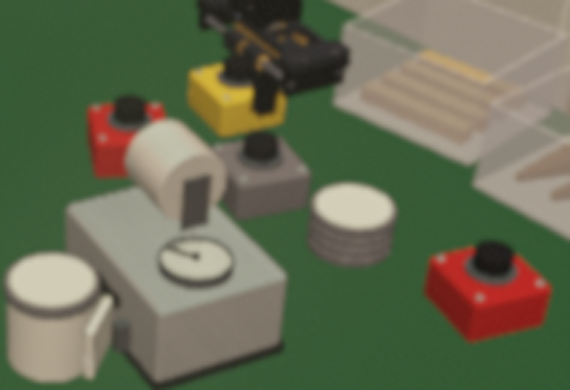

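The closed fingers at (265,105) stand right above the button at (262,145). Next I descend to just above contact, then press by force.

>>> apply_moves --motion '[{"fingers": -1, "tx": 1, "ty": -2, "tz": 12, "wx": 0, "wy": 0, "wz": 0}, {"fingers": -1, "tx": 1, "ty": -2, "tz": 24, "wx": 0, "wy": 0, "wz": 0}, {"fingers": -1, "tx": 1, "ty": -2, "tz": 30, "wx": 0, "wy": 0, "wz": 0}, {"fingers": -1, "tx": 1, "ty": -2, "tz": 30, "wx": 0, "wy": 0, "wz": 0}, {"fingers": -1, "tx": 1, "ty": -2, "tz": 30, "wx": 0, "wy": 0, "wz": 0}, {"fingers": -1, "tx": 1, "ty": -2, "tz": 30, "wx": 0, "wy": 0, "wz": 0}]'

```text
time: 8.02
eef_pos: [0.4631, 0.3541, 0.1517]
tcp_rot: [[0.203, 0.979, 0.002], [0.979, -0.203, 0.001], [0.001, 0.002, -1.0]]
wrist_force: [0.2, 0.2, -1.0]
finger_gap: 0.006
```

>>> apply_moves --motion '[{"fingers": -1, "tx": 0, "ty": 0, "tz": 2, "wx": 0, "wy": 0, "wz": 0}, {"fingers": -1, "tx": 0, "ty": 0, "tz": 4, "wx": 0, "wy": 0, "wz": 0}, {"fingers": -1, "tx": 0, "ty": 0, "tz": 6, "wx": 0, "wy": 0, "wz": 0}, {"fingers": -1, "tx": 0, "ty": 0, "tz": 8, "wx": 0, "wy": 0, "wz": 0}]'

```text
time: 8.35
eef_pos: [0.4627, 0.3539, 0.1428]
tcp_rot: [[0.203, 0.979, 0.001], [0.979, -0.203, 0.0], [0.001, 0.001, -1.0]]
wrist_force: [0.4, 0.0, 2.3]
finger_gap: 0.005
```

>>> apply_moves --motion '[{"fingers": -1, "tx": 0, "ty": 0, "tz": 1, "wx": 0, "wy": 0, "wz": 0}, {"fingers": -1, "tx": 0, "ty": 0, "tz": 2, "wx": 0, "wy": 0, "wz": 0}, {"fingers": -1, "tx": 0, "ty": 0, "tz": 2, "wx": 0, "wy": 0, "wz": 0}]'

```text
time: 8.6
eef_pos: [0.4627, 0.3539, 0.1406]
tcp_rot: [[0.203, 0.979, 0.001], [0.979, -0.203, 0.0], [0.0, 0.001, -1.0]]
wrist_force: [0.6, 0.7, 1.8]
finger_gap: 0.005
```

>>> apply_moves --motion '[{"fingers": -1, "tx": 0, "ty": 0, "tz": 1, "wx": 0, "wy": 0, "wz": 0}, {"fingers": -1, "tx": 0, "ty": 0, "tz": 2, "wx": 0, "wy": 0, "wz": 0}, {"fingers": -1, "tx": 0, "ty": 0, "tz": 2, "wx": 0, "wy": 0, "wz": 0}]'

```text
time: 8.85
eef_pos: [0.4627, 0.3539, 0.1386]
tcp_rot: [[0.203, 0.979, 0.001], [0.979, -0.203, 0.0], [0.0, 0.001, -1.0]]
wrist_force: [1.6, 0.9, 2.7]
finger_gap: 0.009
```

>>> apply_moves --motion '[{"fingers": -1, "tx": 0, "ty": 0, "tz": 0.5, "wx": 0, "wy": 0, "wz": 0}, {"fingers": -1, "tx": 0, "ty": 0, "tz": 0.5, "wx": 0, "wy": 0, "wz": 0}]'

```text
time: 9.02
eef_pos: [0.4627, 0.3539, 0.1382]
tcp_rot: [[0.203, 0.979, 0.001], [0.979, -0.203, 0.0], [0.001, 0.001, -1.0]]
wrist_force: [1.1, 0.2, 3.4]
finger_gap: 0.001
```

Near the stop. I add half-millimetre steps until the force clearly rises.

>>> apply_moves --motion '[{"fingers": -1, "tx": 0, "ty": 0, "tz": 0.5, "wx": 0, "wy": 0, "wz": 0}, {"fingers": -1, "tx": 0, "ty": 0, "tz": 0.5, "wx": 0, "wy": 0, "wz": 0}]'

```text
time: 9.18
eef_pos: [0.4627, 0.3539, 0.1381]
tcp_rot: [[0.203, 0.979, 0.001], [0.979, -0.203, 0.0], [0.001, 0.001, -1.0]]
wrist_force: [0.0, 0.2, 5.5]
finger_gap: 0.002
```

>>> apply_moves --motion '[{"fingers": -1, "tx": 0, "ty": 0, "tz": 0.3, "wx": 0, "wy": 0, "wz": 0}, {"fingers": -1, "tx": 0, "ty": 0, "tz": 0.3, "wx": 0, "wy": 0, "wz": 0}]'

```text
time: 9.35
eef_pos: [0.4627, 0.3539, 0.1381]
tcp_rot: [[0.203, 0.979, 0.001], [0.979, -0.203, 0.0], [0.001, 0.001, -1.0]]
wrist_force: [-0.3, -0.3, 7.3]
finger_gap: 0.008
```

At the halfway stop: the force is 7 N and z stays at 138.1. I hold and look at the dial.

>>> apply_moves --motion '[{"fingers": -1, "tx": 0, "ty": 0, "tz": 0, "wx": 0, "wy": 0, "wz": 0}, {"fingers": -1, "tx": 0, "ty": 0, "tz": 0, "wx": 0, "wy": 0, "wz": 0}, {"fingers": -1, "tx": 0, "ty": 0, "tz": 0, "wx": 0, "wy": 0, "wz": 0}, {"fingers": -1, "tx": 0, "ty": 0, "tz": 0, "wx": 0, "wy": 0, "wz": 0}, {"fingers": -1, "tx": 0, "ty": 0, "tz": 0, "wx": 0, "wy": 0, "wz": 0}, {"fingers": -1, "tx": 0, "ty": 0, "tz": 0, "wx": 0, "wy": 0, "wz": 0}, {"fingers": -1, "tx": 0, "ty": 0, "tz": 0, "wx": 0, "wy": 0, "wz": 0}, {"fingers": -1, "tx": 0, "ty": 0, "tz": 0, "wx": 0, "wy": 0, "wz": 0}, {"fingers": -1, "tx": 0, "ty": 0, "tz": 0, "wx": 0, "wy": 0, "wz": 0}, {"fingers": -1, "tx": 0, "ty": 0, "tz": 0, "wx": 0, "wy": 0, "wz": 0}]'

```text
time: 10.18
eef_pos: [0.4627, 0.3539, 0.1381]
tcp_rot: [[0.203, 0.979, 0.001], [0.979, -0.203, 0.0], [0.001, 0.001, -1.0]]
wrist_force: [0.5, -1.1, 7.0]
finger_gap: 0.005
```

>>> apply_moves --motion '[{"fingers": -1, "tx": 0, "ty": 0, "tz": 0, "wx": 0, "wy": 0, "wz": 0}, {"fingers": -1, "tx": 0, "ty": 0, "tz": 0, "wx": 0, "wy": 0, "wz": 0}, {"fingers": -1, "tx": 0, "ty": 0, "tz": 0, "wx": 0, "wy": 0, "wz": 0}, {"fingers": -1, "tx": 0, "ty": 0, "tz": 0, "wx": 0, "wy": 0, "wz": 0}, {"fingers": -1, "tx": 0, "ty": 0, "tz": 0, "wx": 0, "wy": 0, "wz": 0}]'

```text
time: 10.6
eef_pos: [0.4627, 0.3539, 0.1381]
tcp_rot: [[0.203, 0.979, 0.001], [0.979, -0.203, 0.0], [0.001, 0.001, -1.0]]
wrist_force: [0.1, -1.0, 6.8]
finger_gap: 0.005
```

```bash
python3 - <<'E'
from h import *
s,d,m=grab("scene");a=cv2.resize(s[170:290,210:380],None,fx=3,fy=3,interpolation=2)
t,d,m=grab("top");b=cv2.resize(t[150:260,140:310],None,fx=3,fy=3,interpolation=2)
b=cv2.resize(b,None,fx=360/b.shape[0],fy=360/b.shape[0]);save("half",np.hstack([a[:,:400],b[:,150:]])[:, :800])
E
```

```text
(no output)
```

View pics/half.png

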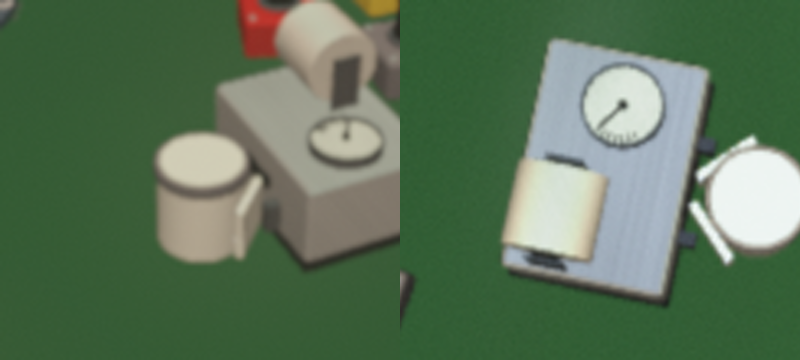

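The needle at (622,104) has turned about 68° clockwise, so the halfway stop is confirmed and has been held for over 1 s. Now the full press.

>>> apply_moves --motion '[{"fingers": -1, "tx": 0, "ty": 0, "tz": 1, "wx": 0, "wy": 0, "wz": 0}, {"fingers": -1, "tx": 0, "ty": 0, "tz": 2, "wx": 0, "wy": 0, "wz": 0}, {"fingers": -1, "tx": 0, "ty": 0, "tz": 3, "wx": 0, "wy": 0, "wz": 0}, {"fingers": -1, "tx": 0, "ty": 0, "tz": 4, "wx": 0, "wy": 0, "wz": 0}, {"fingers": -1, "tx": 0, "ty": 0, "tz": 5, "wx": 0, "wy": 0, "wz": 0}, {"fingers": -1, "tx": 0, "ty": 0, "tz": 6, "wx": 0, "wy": 0, "wz": 0}, {"fingers": -1, "tx": 0, "ty": 0, "tz": 7, "wx": 0, "wy": 0, "wz": 0}, {"fingers": -1, "tx": 0, "ty": 0, "tz": 8, "wx": 0, "wy": 0, "wz": 0}, {"fingers": -1, "tx": 0, "ty": 0, "tz": 8, "wx": 0, "wy": 0, "wz": 0}]'

```text
time: 11.45
eef_pos: [0.4628, 0.3539, 0.1319]
tcp_rot: [[0.203, 0.979, 0.002], [0.979, -0.203, 0.001], [0.001, 0.002, -1.0]]
wrist_force: [-2.0, -3.1, 18.1]
finger_gap: 0.002
```

>>> apply_moves --motion '[{"fingers": -1, "tx": 0, "ty": 0, "tz": 1, "wx": 0, "wy": 0, "wz": 0}, {"fingers": -1, "tx": 0, "ty": 0, "tz": 1, "wx": 0, "wy": 0, "wz": 0}, {"fingers": -1, "tx": 0, "ty": 0, "tz": 1, "wx": 0, "wy": 0, "wz": 0}, {"fingers": -1, "tx": 0, "ty": 0, "tz": 1, "wx": 0, "wy": 0, "wz": 0}]'

```text
time: 11.78
eef_pos: [0.4628, 0.354, 0.1318]
tcp_rot: [[0.203, 0.979, 0.002], [0.979, -0.203, 0.001], [0.001, 0.002, -1.0]]
wrist_force: [-2.7, -3.0, 23.9]
finger_gap: 0.005
```

>>> apply_moves --motion '[{"fingers": -1, "tx": 0, "ty": 0, "tz": -5, "wx": 0, "wy": 0, "wz": 0}, {"fingers": -1, "tx": 0, "ty": 0, "tz": -20, "wx": 0, "wy": 0, "wz": 0}, {"fingers": -1, "tx": 0, "ty": 0, "tz": -50, "wx": 0, "wy": 0, "wz": 0}, {"fingers": -1, "tx": 0, "ty": 0, "tz": -90, "wx": 0, "wy": 0, "wz": 0}, {"fingers": -1, "tx": 0, "ty": 0, "tz": -130, "wx": 0, "wy": 0, "wz": 0}, {"fingers": -1, "tx": -40, "ty": 0, "tz": -160, "wx": 0, "wy": 0, "wz": 0}, {"fingers": -1, "tx": -80, "ty": 0, "tz": -160, "wx": 0, "wy": 0, "wz": 0}, {"fingers": -1, "tx": -120, "ty": 0, "tz": -160, "wx": 0, "wy": 0, "wz": 0}, {"fingers": -1, "tx": -160, "ty": 0, "tz": -160, "wx": 0, "wy": 0, "wz": 0}, {"fingers": -1, "tx": -200, "ty": 0, "tz": -160, "wx": 0, "wy": 0, "wz": 0}]'

```text
time: 12.62
eef_pos: [0.4202, 0.1567, 0.2881]
tcp_rot: [[0.202, 0.979, -0.001], [0.979, -0.202, -0.0], [-0.001, -0.001, -1.0]]
wrist_force: [1.4, -0.7, -0.0]
finger_gap: 0.003
```

>>> apply_moves --motion '[{"fingers": -1, "tx": -40, "ty": 0, "tz": 0, "wx": 0, "wy": 0, "wz": 0}, {"fingers": -1, "tx": -80, "ty": 0, "tz": 0, "wx": 0, "wy": 0, "wz": 0}, {"fingers": -1, "tx": -120, "ty": 0, "tz": 0, "wx": 0, "wy": 0, "wz": 0}, {"fingers": -1, "tx": -160, "ty": 0, "tz": 0, "wx": 0, "wy": 0, "wz": 0}, {"fingers": -1, "tx": -200, "ty": 0, "tz": 0, "wx": 0, "wy": 0, "wz": 0}, {"fingers": -1, "tx": -240, "ty": 0, "tz": 0, "wx": 0, "wy": 0, "wz": 0}, {"fingers": -1, "tx": -280, "ty": 0, "tz": 0, "wx": 0, "wy": 0, "wz": 0}, {"fingers": -1, "tx": -320, "ty": 0, "tz": 0, "wx": 0, "wy": 0, "wz": 0}, {"fingers": -1, "tx": -320, "ty": 0, "tz": 0, "wx": 0, "wy": 0, "wz": 0}, {"fingers": -1, "tx": -320, "ty": 0, "tz": 0, "wx": 0, "wy": 0, "wz": 0}]'

```text
time: 13.45
eef_pos: [0.356, -0.1569, 0.2879]
tcp_rot: [[0.209, 0.978, -0.001], [0.978, -0.209, 0.001], [0.001, -0.001, -1.0]]
wrist_force: [0.0, -0.1, -0.0]
finger_gap: 0.007
```

```bash
python3 tub.py; python3 - <<'E'
import re
s=open("m.py").read()
open("m2.py","w").write(s.replace('z=np.load("top.npz");','p,d,m=grab("top");np.savez("top2.npz",p=p,d=d,K=m["camera_matrix"],T=m["cam_to_world"]);z=np.load("top2.npz");').replace("crop.png","end.png").replace('comp("btn",(140,215,200,270),.066,','comp("btn",(140,215,200,270),.06,').replace('comp("dial"','0 and comp("dial"'))
E
python3 m2.py | grep -E "lids|cup|btn|\(168"
```

```text
top 90 548.0 -2.2 r 45.0 along 0.7 lat -0.4
scene 69 550.4 -0.8 r 43.8 along 2.5 lat -2.4
(168, 243) [0.4606 0.3516 0.0664]Traceback (most recent call last):
  File "m2.py", line 18, in <module>
    comp("tub",(320,180,380,240),.075,.11,.09,ng)
    ~~~~^^^^^^^^^^^^^^^^^^^^^^^^^^^^^^^^^^^^^^^^^
  File "m2.py", line 13, in comp
    c=max(cv2.findContours(k,0,cv2.CHAIN_APPROX_NONE)[0],key=cv2.contourArea)[:,0]
      ~~~^^^^^^^^^^^^^^^^^^^^^^^^^^^^^^^^^^^^^^^^^^^^^^^^^^^^^^^^^^^^^^^^^^^^
ValueError: max() iterable argument is empty
```

```bash
sed -i 's/^comp("tub".*$//' m2.py; sed -i 's/^comp(/0 or comp(/' m2.py; python3 m2.py | grep -E "lids|cup|btn|\(168"
```

```text
(168, 243) [0.4601 0.3497 0.0749]
lids 89 area-c [0.5927 0.3682] circ 592.8 367.9 46.5 rect [591.8 367.7] [89.8 88.5] 0.9 medz 0.0492
btn 45 area-c [0.4629 0.3526] circ 462.0 352.2 22.7 rect [462.4 354.2] [39.  41.2] 21.3 medz 0.0693
btn-dark 40 area-c [0.4616 0.3534] circ 462.0 353.2 21.0 rect [462.9 352.3] [39.1 38.9] 1.0 medz 0.0691
cup 85 area-c [ 0.392  -0.3933] circ 391.9 -393.2 41.5 rect [ 391.7 -392.6] [80.3 77.6] 87.8 medz 0.1166
```

View pics/end.png

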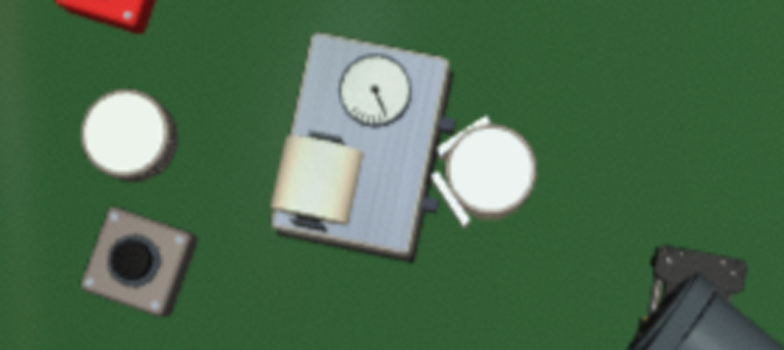

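The button top's median height is 69 mm, about 6 mm lower than at the start. The needle (375,90) is back at zero, the tub is home, and the lids and cup have not moved. I hand in.

```bash
python3 -c "
from rig import *
s=state();print(max(abs(s['joint_velocities'])) , s['wrist_force'], s['time']);print(hand_in())"
```

```text
0.7227376989216935 [-0.15122456  0.73906178  0.26234838] 13.65
the job is handed in; nothing more can be done
None
```

The job is done and handed in at 13.65 s; the interface gives no verdict.

- **Tub:** I pushed it low with half-open fingers into the V until the wrist force reached about 12 N, then backed off. In the top view it rests against both faces, 0.8 mm from the cradle point I estimated. The scene camera put it about 3.5 mm off, but its lid outline was incomplete, so I trusted the top view. Both are inside the 6 mm limit.
- **Button:** I held it at the halfway stop for over 1.2 s at about 7 N. The height did not change, and the needle had turned about 68° clockwise. I then pressed it 6.2 mm further to the bottom (up to 24 N) and let go.
- **Last checks:** The button top is about 6 mm lower than at the start, and the needle is back at zero, so it is latched and released. The lid stack and shake cup are within 1 mm of where they began, and the arm is clear of everything. Two single-pixel depth readings on the button, 66 and 75 mm, disagreed, so I relied on the 69 mm median over its top.

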